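# Nest the angle brackets on the kit board

## Robot

A 7-joint arm with a two-finger parallel gripper is mounted at the origin on a cart in front of the work surface, level with it; the furniture and walls round the work are solid. World frame = base frame: x ahead of the robot, y to its left, z up, the work surface at z = 0. Lengths are in m, angles in rad, forces in N, time in s.
With the tool pointing down it reaches from about 0.4 to 0.875 m from the base axis. Payload 4.4 kg.
Tool frame: the origin (TCP) lies between the finger pads; the fingertips stand 25 mm ahead of it and the grasp point (between the pads) lies 6 mm ahead of it; z points along the fingers, y is the line along which they close (so a half turn about z gives the same grasp; the last joint's range is limited). The gripper opens to 85 mm and grips with 20 to 120 N. Pads are 22 mm wide; open, the fingers measure 114 mm over their backs; the gripper's body (76 mm by 85 mm) begins 54 mm behind the grasp point. The pads swing forward as they close: fully open they stand 13 mm farther back than shut.
Start: joints at [1.188, 0.628, 0.038, 1.517, -0.027, 0.996, -0.02], TCP at [0.203, -0.618, 0.256] pointing down, gripper open.
Joint ranges: [-3.06, 3.06], [-0.37, 2.12], [-1.25, 1.32], [0.18, 2.47], [-1.1, 4.24], [0.23, 1.98], [-2.94, 2.94]. Speed limits (rad/s): [2.57, 2.57, 3.14, 3.14, 3.14, 3.14, 3.14].

## Interface

Orientations are given as a unit quaternion [w, x, y, z].
In Python, from rig import r gives the robot as it stands. The module is installed in compiled form; this text tells all that it offers.
- The arm moves only by the shell command python3 -m handwheel 'ROWS' [FORCE]. ROWS is JSON, a list of rows, each an object with "slide": the shift along the tool's x, y, z in mm, a list of three; "turn": the turn, a rotation vector about the tool's x, y, z in rad, a list of three; "jaw": the finger opening in mm, from 0 to 85.4. A call has 1 to 5 rows; each row is the pose to reach, as a shift and turn from the pose commanded when the call began, along the tool's axes at that moment; what a row does not reach only later rows make up. A row lasts 1/8 s, in which the tool goes at most 62.5 mm and 10.7 degrees, less where a joint would pass 70% of its speed; a pose out of reach is approached as far as the arm can. A call with a gripper value outside its range is refused whole. The fingers move at their own pace and stop on an object; FORCE is the grip in N (left out, the last holds). Time passes only in rows, so rows that repeat a pose let the fingers close. It gives the time, the measured TCP pose, the force, the opening and the grip force at its end, in the units of the state.
- r.state(): the state, without advancing time (a new reading comes with each control period).
- r.camera(name): name is "side" or "top" or "wrist"; returns a dict with "color" (480x640x3 uint8, red, green, blue), "depth" (480x640 float32, m along the optical axis (not along the pixel's ray), 0 where there is no reading), "camera_matrix" (3x3 intrinsics, pixels), "R" (3x3) and "t" (3): a world point X has camera coordinates R X + t. Camera axes: x right, y down, z forward; pixel columns grow to the right and rows downward; lengths in m; the calibration is good to about 2 mm. A picture is of the moment at which its call begins.
- r.sign_off(): hands the job in; it is judged then, once.
The state is a dict: "t": time; "joint_positions": joint angles; "joint_vel": joint speeds; "tau": joint torques, N m; "position": TCP position; "ee_rot": TCP orientation; "ft_force": force on the tool from outside, world axes, zero at the start; "ft_torque": the same for the moment, N m; "opening": finger opening in m; "gripper_force": force on a finger pad.
Only numpy, scipy, OpenCV 4.12 (cv2) and the standard library are available. Lean on these libraries where they do the work, as an engineer would, in place of code of your own. Each camera call takes 0.05 s, during which the arm holds its last target. There are 200 camera calls.

## Task

Get the three steel angle brackets ready on the plywood kit board: first nudge the bracket that lies crooked on the board's pocket, without picking it up, until it drops fully home, flat in the pocket. Then set the other two on top of it one after the other, not dropping them, each turned end for end to the one beneath and lying flat with its plain end drawn up close to that one's lip and their sides in line, so that the pile is level and its lips alternate. Leave the other things on the bench where they are.

Things in the scene. Friction and masses are not known exactly. Their poses are not given: they have to be found in the camera images.
- pocket (a point): Centre of the floor of the pocket milled in the kit board's top: 5 mm deep, 59 mm wide along x, 95 mm long along y, so a bracket's plate has about 2.5 mm play on every side. The floor is 11 mm above the bench. z is up.
- kit_board: Fixed plywood board, 130 (x) x 230 (y) x 16 mm, origin in the middle of its underside. The pocket's centre is at y = +22 mm; four bolt heads, 7 mm high, stand in a row across the board at y = -92 mm.
- bracket_a_mid (a point): First of three like dark steel angle brackets. Centre of the 90 x 54 x 10 mm plate, 5 mm over its underside: x runs along the 90 mm toward the lip, y across, z up. This one lies lip up, crooked, flat or slightly tilted, on the pocket's rim, its lip at the pocket's +y end; it slides under 1.5 to 4 N. Home, this point is 5 mm above the pocket's floor.
- bracket_b_mid (a point): Second bracket, flat on the bench on one side of the board, lip up. Centre of the 90 x 54 x 10 mm plate, 5 mm over its underside: x runs along the 90 mm toward the lip, y across, z up. Nested on another bracket, it is turned by pi, this point 10 mm above the lower one's and 10 to 12 mm from it toward the lower one's plain end.
- bracket_c_mid (a point): Third bracket, flat on the bench on the other side of the board, lip up; goes on the pile like the second, in either order. Centre of the 90 x 54 x 10 mm plate, 5 mm over its underside: x runs along the 90 mm toward the lip, y across, z up. 
- bracket_a_lip (a point): Lip of the bracket of bracket_a_mid: top of the lip, at x = +40, y = 0, z = +13 mm from that point; same axes.
- bracket_b_lip (a point): Lip of the bracket of bracket_b_mid: top of the lip, at x = +40, y = 0, z = +13 mm from that point; same axes.
- bracket_c_lip (a point): Lip of the bracket of bracket_c_mid: top of the lip, at x = +40, y = 0, z = +13 mm from that point; same axes.
- bracket_a: Bracket of bracket_a_mid, 0.33 to 0.53 kg; origin mid-underside, same axes. Plate 90 x 54 x 10 mm, x = -45 (plain end) to +45 mm; along the +x end a lip 10 mm thick (inner face x = +35 mm) stands 8 mm above the plate, 18 mm over all. Two dark bolt slots lie between the middle and the plain end.
- bracket_b: Bracket of bracket_b_mid, 0.33 to 0.53 kg; origin mid-underside, same axes. Plate 90 x 54 x 10 mm, x = -45 (plain end) to +45 mm; along the +x end a lip 10 mm thick (inner face x = +35 mm) stands 8 mm above the plate, 18 mm over all. Two dark bolt slots lie between the middle and the plain end.
- bracket_c: Bracket of bracket_c_mid, 0.33 to 0.53 kg; origin mid-underside, same axes. Plate 90 x 54 x 10 mm, x = -45 (plain end) to +45 mm; along the +x end a lip 10 mm thick (inner face x = +35 mm) stands 8 mm above the plate, 18 mm over all. Two dark bolt slots lie between the middle and the plain end.
- tape_measure: Bystander: a black and yellow tape measure, 38 x 90 x 68 mm, standing on the bench behind the kit board; origin at its underside.
- ferrule_box: Bystander: a flat blue assortment box with clear lid, 75 x 116 x 26 mm, behind and to the right of the kit board; origin at its underside.
- driver_stub: Bystander: a stubby orange screwdriver, 139 mm long, 28 mm high, lying at the back right; origin at its underside.
Not all that is in view belongs to the job. Leave any purple or yellow look-alike of the bracket_b alone.

How it is judged:
On the way, in this order (a step that is already met when the one before it is completed fails the run):
1. the crooked bracket lies fully home, flat in the pocket (z of bracket_a_mid in the frame of pocket below 0.007 m and horizontal distance between bracket_a_mid and pocket below 0.004 m and angle between bracket_a_mid's own z axis and vertical below 0.03 rad), for 0.2 s.
2. a second bracket lies flat on it, turned end for end, its plain end close to the lower lip (((x of bracket_b_mid in the frame of bracket_a_mid between -0.016 and -0.008 m and y of bracket_b_mid in the frame of bracket_a_mid between -0.005 and 0.005 m and z of bracket_b_mid in the frame of bracket_a_mid between 0.008 and 0.012 m and x of bracket_b_lip in the frame of bracket_a_mid below -0.02 m and angle between the x axis of bracket_b_mid and the x axis of bracket_a_mid, either way round below 0.09 rad and angle between bracket_b_mid's own z axis and vertical below 0.04 rad) or (x of bracket_c_mid in the frame of bracket_a_mid between -0.016 and -0.008 m and y of bracket_c_mid in the frame of bracket_a_mid between -0.005 and 0.005 m and z of bracket_c_mid in the frame of bracket_a_mid between 0.008 and 0.012 m and x of bracket_c_lip in the frame of bracket_a_mid below -0.02 m and angle between the x axis of bracket_c_mid and the x axis of bracket_a_mid, either way round below 0.09 rad and angle between bracket_c_mid's own z axis and vertical below 0.04 rad))), for 0.2 s.
At the end, for the whole second after the job is handed in: First bracket flat in the pocket, within 4 mm of its centre; each other bracket flat on the one below (level within 0.04 rad), lip at the opposite end, plain end within 6 mm of the lower lip, sides in line within 5 mm and 0.09 rad, either order; all at rest (all of step 1 and linear speed of each of bracket_a, bracket_b, bracket_c below 0.02 m/s and angular speed of each of bracket_a, bracket_b, bracket_c below 0.2 rad/s and ((x of bracket_b_mid in the frame of bracket_a_mid between -0.016 and -0.008 m and y of bracket_b_mid in the frame of bracket_a_mid between -0.005 and 0.005 m and z of bracket_b_mid in the frame of bracket_a_mid between 0.008 and 0.012 m and x of bracket_b_lip in the frame of bracket_a_mid below -0.02 m and angle between the x axis of bracket_b_mid and the x axis of bracket_a_mid, either way round below 0.09 rad and angle between each of bracket_b_mid, bracket_c_mid's own z axis and vertical below 0.04 rad and x of bracket_c_mid in the frame of bracket_b_mid between -0.016 and -0.008 m and y of bracket_c_mid in the frame of bracket_b_mid between -0.005 and 0.005 m and z of bracket_c_mid in the frame of bracket_b_mid between 0.008 and 0.012 m and x of bracket_c_lip in the frame of bracket_b_mid below -0.02 m and angle between the x axis of bracket_c_mid and the x axis of bracket_b_mid, either way round below 0.09 rad) or (x of bracket_c_mid in the frame of bracket_a_mid between -0.016 and -0.008 m and y of bracket_c_mid in the frame of bracket_a_mid between -0.005 and 0.005 m and z of bracket_c_mid in the frame of bracket_a_mid between 0.008 and 0.012 m and x of bracket_c_lip in the frame of bracket_a_mid below -0.02 m and angle between the x axis of bracket_c_mid and the x axis of bracket_a_mid, either way round below 0.09 rad and angle between each of bracket_c_mid, bracket_b_mid's own z axis and vertical below 0.04 rad and x of bracket_b_mid in the frame of bracket_c_mid between -0.016 and -0.008 m and y of bracket_b_mid in the frame of bracket_c_mid between -0.005 and 0.005 m and z of bracket_b_mid in the frame of bracket_c_mid between 0.008 and 0.012 m and x of bracket_b_lip in the frame of bracket_c_mid below -0.02 m and angle between the x axis of bracket_b_mid and the x axis of bracket_c_mid, either way round below 0.09 rad))); the robot touches nothing.
It fails at once if the first bracket is picked up (its centre more than 30 mm above the pocket's floor) (z of bracket_a_mid in the frame of pocket above 0.03 m).
It fails at once if a bracket is dropped or thrown (moves faster than 0.6 m/s without a finger on it, as after a fall of about 2 cm) ((linear speed of bracket_a above 0.6 m/s and contact force between bracket_a and the fingers below 0.1 N) or (linear speed of bracket_b above 0.6 m/s and contact force between bracket_b and the fingers below 0.1 N) or (linear speed of bracket_c above 0.6 m/s and contact force between bracket_c and the fingers below 0.1 N)).
It fails at once if a bystander is moved more than 20 mm (distance of any of tape_measure, ferrule_box, driver_stub from where it was at the start of the episode above 0.02 m).
It also fails if it takes over 72 s, if anything falls off the work surface, if the arm or the gripper's body presses on something with over 40 N, if the wrist force passes 120 N, or if a joint passes its speed limit or range.

## Working session

There is one attempt and no reset: what is moved stays moved. The work goes in short steps, Python scripts to look and compute and a shell command to move; the robot and the scene stay as the last step left them, time stands still between calls to the robot, and variables do not carry over. Pictures are saved under pics/ and viewed, at most 11 in all, crops included, and the job is handed in when it is done.

```bash
mkdir -p pics
cat > h.py <<'E'
import numpy as np,cv2
from rig import r
def snap(n,f):
    c=r.camera(n); cv2.imwrite(f'pics/{f}.png',c['color'][:,:,::-1]); np.savez(f'pics/{f}.npz',**c); return c
def cloud(c):
    K=c['camera_matrix'];v,u=np.mgrid[:480,:640];d=c['depth']
    p=np.stack([(u-K[0,2])/K[0,0]*d,(v-K[1,2])/K[1,1]*d,d],-1)
    return (p-c['t'])@c['R']
E
python3 - <<'E'
from h import *
c=snap('top','t0'); d=snap('side','s0')
for k in(c,d): print(-k['R'].T@k['t'],k['R'][2])
s=r.state();print(s)
E
```

```text
[0.49695943 0.17255327 1.51632993] [ 0.03587937  0.00636666 -0.99933585]
[0.13480707 1.35687659 0.94834846] [ 0.29128038 -0.75870037 -0.58269159]
{'t': 0.1, 'joint_positions': array([ 1.18820894,  0.62926345,  0.03845111,  1.51829135, -0.02702017,
        0.99632862, -0.01998746]), 'joint_vel': array([-0.00066913, -0.00159341,  0.00044044, -0.00123991,  0.0007416 ,
        0.0015429 , -0.0011152 ]), 'tau': array([ 2.95065649e-03, -5.64541090e+01,  1.23034056e+00, -1.93977034e+01,
        1.12188325e-02,  5.35233936e-03, -3.03265274e-06]), 'position': array([ 0.20234717, -0.61713343,  0.25546731]), 'ee_rot': array([-8.74829828e-04,  9.87481859e-01,  1.57730127e-01, -1.42830063e-04]), 'ft_force': array([-0.48559035,  0.86089853, -0.07294333]), 'ft_torque': array([-0.0347278 ,  0.02941488, -0.02911402]), 'gripper_force': 0.0, 'opening': 0.08540335491429227}
```

View pics/t0.png

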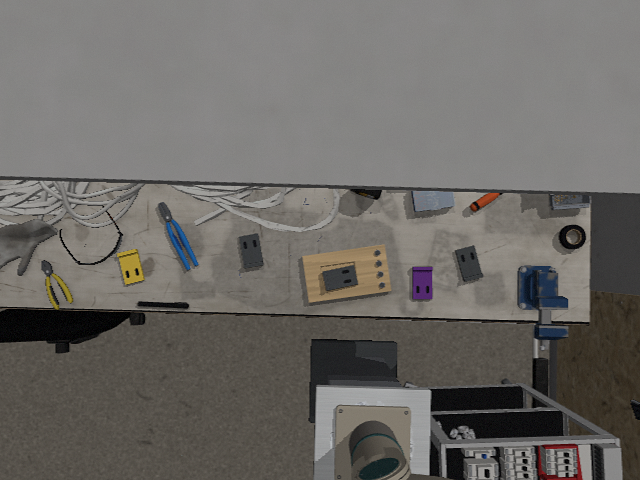

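The top view shows dark brackets at (340,279) on the board, at (250,251), and at (468,264). The purple (422,283) and yellow (131,267) ones are look-alikes. The three dark ones fit the "dark steel" description, so I'll confirm them in an enlarged crop and measure them.

```bash
cat >> h.py <<'E'
def rect(P,m,zr):
    q=P[m&(P[...,2]>zr[0])&(P[...,2]<zr[1])]
    return q
E
python3 - <<'E'
from h import *
c=np.load('pics/t0.npz');P=cloud(c);im=c['color']
cv2.imwrite('pics/t0c.png',cv2.resize(im[180:330,220:500][:,:,::-1],None,fx=2.85,fy=2.85,interpolation=cv2.INTER_CUBIC))
print('K',c['camera_matrix'][0,0])
for n,(u,v) in dict(a=(340,279),b=(250,251),c=(468,264),pur=(422,283),shelf=(320,100),benchedge=(200,200),boardpt=(310,295),blu=(430,200),tape=(368,193)).items(): print(n,P[v,u].round(4))
dark=(im.max(2)<95)
for n,(u0,u1,v0,v1) in dict(a=(318,362,262,294),b=(232,268,230,275),c=(450,488,243,285)).items():
    m=np.zeros((480,640),bool);m[v0:v1,u0:u1]=1
    q=P[m&dark&(P[...,2]>0.004)&(P[...,2]<.06)]
    R=cv2.minAreaRect(q[:,:2].astype(np.float32)*1000);print(n,len(q),R,np.percentile(q[:,2],[5,25,50,75,95]).round(4))
    w=q[q[:,2]>np.percentile(q[:,2],88)];print('hi',w.mean(0).round(4))
m=np.zeros((480,640),bool);m[235:315,290:400]=1
q=P[m&(P[...,2]>0.010)&(P[...,2]<.06)];print('board',cv2.minAreaRect(q[:,:2].astype(np.float32)*1000))
E
```

```text
K 541.7894895581029
a [0.4495 0.1018 0.0254]
b [0.5196 0.3526 0.0162]
c [ 0.5006 -0.2518  0.0127]
pur [ 0.4448 -0.1241  0.0211]
shelf [0.642  0.1719 1.033 ]
benchedge [0.6558 0.493  0.0315]
boardpt [0.4031 0.183  0.0206]
blu [ 0.6742 -0.1408  0.0239]
tape [0.6828 0.0351 0.0708]
a 727 ((457.01007080078125, 104.55059814453125), (73.47938537597656, 94.186279296875), 12.30560302734375) [0.0138 0.0209 0.0245 0.0276 0.0331]
hi [0.4423 0.1262 0.0333]
b 645 ((514.603515625, 357.86669921875), (102.5075454711914, 70.27111053466797), 10.946444511413574) [0.0052 0.0085 0.011  0.0139 0.0191]
hi [0.4924 0.3441 0.019 ]
c 659 ((498.7691650390625, -252.40670776367188), (98.3794174194336, 64.23810577392578), 13.926946640014648) [0.0054 0.0084 0.0109 0.0139 0.0192]
hi [ 0.4769 -0.259   0.0192]
board ((469.1626892089844, 81.16366577148438), (265.6100769042969, 190.64227294921875), 84.65595245361328)
```

View pics/t0c.png

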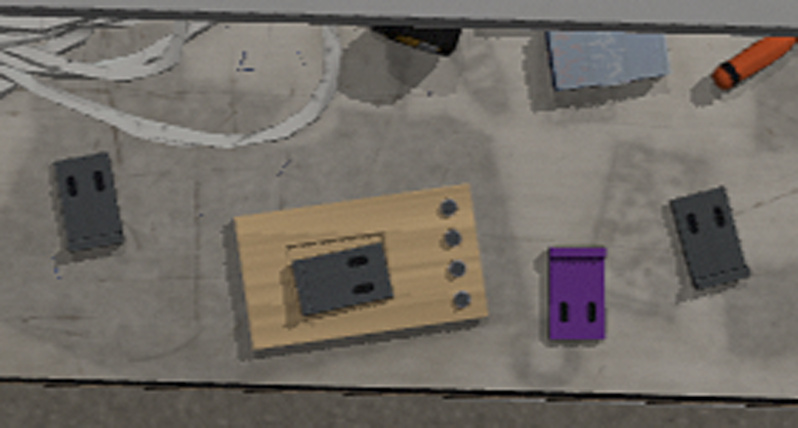

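View pics/s0.png

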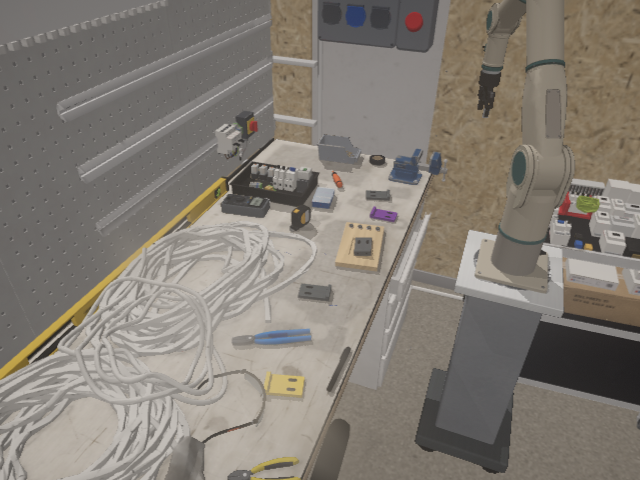

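The side and top views agree. A (board) has its lip toward +y. B (250,251) and C (468,264) are dark with their slots at the far end, so their lips point to -x. The purple (422,283) and yellow ones are excluded. Next I move toward the board for a wrist view.

```bash
cat >> h.py <<'E'
from scipy.spatial.transform import Rotation as Ro
def go(p,psi=None,tag=''):
    """print slide (mm) / turn (rad) from measured pose to tool-down pose p, tool-x heading psi deg"""
    s=r.state();q=s['ee_rot'];M=Ro.from_quat([q[1],q[2],q[3],q[0]])
    x=M.as_matrix()[:,0]
    if psi is None: psi=np.degrees(np.arctan2(x[1],x[0]))
    a=np.radians(psi);T=np.array([[np.cos(a),np.sin(a),0],[np.sin(a),-np.cos(a),0],[0,0,-1]])
    print(tag,'t',round(s['t'],2),'at',s['position'].round(4),'psi',np.degrees(np.arctan2(x[1],x[0])).round(2),'slide',(M.inv().apply(np.array(p)-s['position'])*1000).round(1),'turn',(M.inv()*Ro.from_matrix(T)).as_rotvec().round(3),'F',s['ft_force'].round(1),'open',round(s['opening']*1000,1))
E
python3 -m handwheel '[{"slide":[374,-317,-30],"turn":[0,0,-0.73],"jaw":85},{"slide":[374,-317,-30],"turn":[0,0,-0.73],"jaw":85},{"slide":[374,-317,-30],"turn":[0,0,-0.73],"jaw":85},{"slide":[374,-317,-30],"turn":[0,0,-0.73],"jaw":85},{"slide":[374,-317,-30],"turn":[0,0,-0.73],"jaw":85}]'
python3 -c "
from h import *
go([.45,.09,.27],97)"
```

```text
t: 0.72
position: [0.3665, -0.35, 0.2754]
ee_rot: [-0.0, 0.866, 0.5, 0.0]
ft_force: [0.3, 0.1, 0.3]
opening: 0.085
gripper_force: 0.0
 t 0.72 at [ 0.3665 -0.35    0.2754] psi 60.04 slide [ 423.  -147.4    5.6] turn [ 0.    -0.    -0.645] F [0.3 0.1 0.3] open 85.0
```

```bash
python3 -m handwheel '[{"slide":[423,-147,5],"turn":[0,0,-0.645],"jaw":85},{"slide":[423,-147,5],"turn":[0,0,-0.645],"jaw":85},{"slide":[423,-147,5],"turn":[0,0,-0.645],"jaw":85},{"slide":[423,-147,5],"turn":[0,0,-0.645],"jaw":85},{"slide":[423,-147,5],"turn":[0,0,-0.645],"jaw":85}]'
python3 -c "
from h import *
go([.45,.09,.27],97)"
```

```text
t: 1.35
position: [0.4247, -0.0433, 0.2719]
ee_rot: [0.0, 0.663, 0.749, 0.0]
ft_force: [0.5, -1.2, 0.7]
opening: 0.085
gripper_force: 0.0
 t 1.35 at [ 0.4247 -0.0433  0.2719] psi 96.94 slide [129.2  41.2   1.9] turn [ 0.     0.    -0.001] F [ 0.5 -1.2  0.7] open 85.0
```

```bash
python3 -m handwheel '[{"slide":[129,41,2],"turn":[0,0,0],"jaw":85},{"slide":[129,41,2],"turn":[0,0,0],"jaw":85},{"slide":[129,41,2],"turn":[0,0,0],"jaw":85},{"slide":[129,41,2],"turn":[0,0,0],"jaw":85}]'
python3 - <<'E'
from h import *
c=snap('wrist','w0');print(-c['R'].T@c['t'],c['R'],c['camera_matrix'][0])
print(r.state()['position'])
P=cloud(c); print(P[240,320],P[100,320],P[400,320])
E
```

```text
t: 1.85
position: [0.4495, 0.0881, 0.2696]
ee_rot: [-0.0, 0.662, 0.749, -0.001]
ft_force: [-0.8, 0.3, 0.2]
opening: 0.0848
gripper_force: 0.0
[0.44057583 0.16927192 0.38676673] [[ 9.92470495e-01  1.22481269e-01 -8.09068971e-04]
 [ 1.16351370e-01 -9.40694610e-01  3.18678535e-01]
 [ 3.82710645e-02 -3.16373180e-01 -9.47862509e-01]] [412.13410207   0.         327.91261325]
[0.44940215 0.08672087 0.26955903]
[0.44897089 0.03696873 0.01516912] [0.43412818 0.16364983 0.01541808] [ 0.47209691 -0.16305878 -0.00144295]
```

View pics/w0.png

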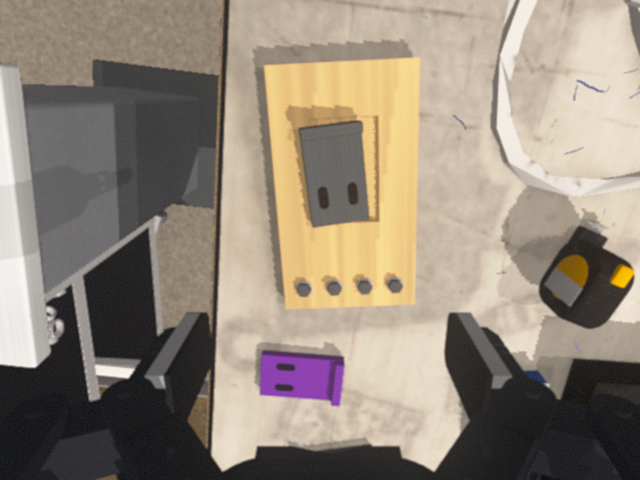

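The wrist view shows the board with corners near (265,65), (419,58), (414,304) and (287,308). A is crooked and shifted toward -x, with its lip at (330,127) and plain end at (340,224). The pocket's exposed rim is at (377,117–220).

```bash
cat >> h.py <<'E'
def ray(c,uv,z):
    K=c['camera_matrix'];uv=np.atleast_2d(np.array(uv,float))
    d=np.c_[(uv-[K[0,2],K[1,2]])/[K[0,0],K[1,1]],np.ones(len(uv))]@c['R']
    o=-c['R'].T@c['t']; z=np.broadcast_to(z,len(uv)); return o+d*((z-o[2])/d[:,2])[:,None]
def quad(m):
    """4 corners of the biggest blob of a mask, by min-area fit of hull lines"""
    cs,_=cv2.findContours(m.astype(np.uint8),0,1);k=cv2.convexHull(max(cs,key=cv2.contourArea))
    for e in np.arange(2,40,.5):
        a=cv2.approxPolyDP(k,e,True)
        if len(a)<=4: return a[:,0].astype(float)
E
python3 - <<'E'
from h import *
c=np.load('pics/w0.npz');im=c['color'].astype(int)
h=cv2.cvtColor(c['color'],cv2.COLOR_RGB2HSV)
roi=np.zeros((480,640),bool);roi[45:320,255:430]=1
print(h[80,300],h[250,350],h[150,272],h[180,272],h[180,340],h[180,371],h[125,330],im[180,255],im[180,425])
wood=roi&(h[...,1]>75)&(h[...,2]>110)
q=quad(wood);print(q.tolist());p=ray(c,q,.016);print(p.round(4).tolist());R=cv2.minAreaRect((p[:,:2]*1000).astype(np.float32));print(R)
roi[:]=0;roi[112:235,290:376]=1
dk=roi&(h[...,2]<125)&(h[...,1]<70)
q=quad(dk);print('A',q.tolist());P=cloud(c)
print([P[v,u].round(4).tolist() for u,v in [(320,126),(345,124),(330,150),(345,150),(330,175),(340,215),(315,185),(358,180)]])
cv2.imwrite('pics/w0c.png',cv2.resize(np.vstack([c['color'][95:245,250:430][:,:,::-1],(dk[95:245,250:430,None]*np.uint8([255]*3))]),None,fx=2,fy=2))
E
```

```text
[ 20 115 235] [ 21 111 243] [ 18 112 227] [ 16  46 121] [ 24  12 103] [ 19 114 239] [18 39 86] [183 168 147] [203 187 169]
[[418.0, 57.0], [414.0, 302.0], [286.0, 309.0], [263.0, 66.0]]
[[0.5109, 0.2074, 0.016], [0.5505, -0.0169, 0.016], [0.4234, -0.0406, 0.016], [0.3837, 0.1847, 0.016]]
((467.1690673828125, 83.39078521728516), (129.25347900390625, 228.97445678710938), 10.009596824645996)
A [[360.0, 122.0], [368.0, 218.0], [314.0, 226.0], [299.0, 130.0]]
[[0.4368, 0.1434, 0.0332], [0.4574, 0.1474, 0.0304], [0.4478, 0.1236, 0.0228], [0.4607, 0.1252, 0.0232], [0.4505, 0.1019, 0.0238], [0.4642, 0.066, 0.0225], [0.4383, 0.0918, 0.0258], [0.4762, 0.0998, 0.0197]]
```

View pics/w0c.png

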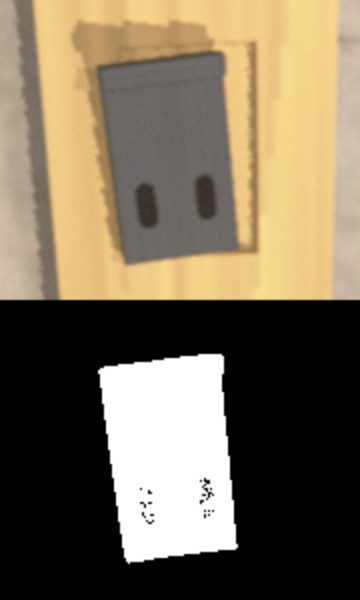

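Run:
```python
from h import *
c=np.load('pics/w0.npz')
p=ray(c,[[360.5,122],[368.5,219.5],[314,226.5],[299,129.5]],[.0295,.0205,.026,.034])
O=np.array([.4672,.0834]);a=np.radians(10);B=np.array([[np.cos(a),np.sin(a)],[-np.sin(a),np.cos(a)]])
pk=O+B.T@[0,.022];print('pocket',pk)
print('A corners in pocket frame mm',(((p[:,:2]-pk)@B.T)*1000).round(1).tolist())
w=ray(c,[[377,117],[379,221]],.016);print('pocket rim +x',(((w[:,:2]-pk)@B.T)*1000).round(1).tolist())
# target for closed-finger descent: board coords
for nm,(bx,by,z) in dict(pre=(-60,25,.12),low=(-60,25,.0435)).items(): go(list(pk+B.T@np.array([bx,by])/1000)+[z],100,nm)
```

```text
pocket [0.46337974 0.10506577]
A corners in pocket frame mm [[14.6, 43.6], [20.3, -44.8], [-30.3, -47.3], [-37.1, 40.5]]
pocket rim +x [[29.9, 46.2], [30.5, -48.2]]
pre t 1.9 at [0.4494 0.0867 0.2696] psi 96.88 slide [ 38.4 -45.  149.6] turn [-0.001  0.001 -0.054] F [-0.4 -0.2  0.5] open 85.1
low t 1.9 at [0.4494 0.0867 0.2696] psi 96.88 slide [ 38.5 -44.9 226.1] turn [-0.001  0.001 -0.054] F [-0.4 -0.2  0.5] open 85.1
```

```bash
python3 -m handwheel '[{"slide":[38,-45,60],"turn":[0,0,-0.054],"jaw":0},{"slide":[38,-45,120],"turn":[0,0,-0.054],"jaw":0},{"slide":[38,-45,180],"turn":[0,0,-0.054],"jaw":0},{"slide":[38,-45,205],"turn":[0,0,-0.054],"jaw":0},{"slide":[38,-45,205],"turn":[0,0,-0.054],"jaw":0}]' 40
cat >> h.py <<'E'
pk=np.array([.46338,.10507]);_a=np.radians(10);B=np.array([[np.cos(_a),np.sin(_a)],[-np.sin(_a),np.cos(_a)]])
def gob(bx,by,z,psi=100,tag=''):
    s=r.state();print('board xy',(B@(s['position'][:2]-pk)*1000).round(1),end=' ')
    go(list(pk+B.T@np.array([bx,by])/1000)+[z],psi,tag)
E
python3 -c "
from h import *
gob(-60,25,.0435);gob(-42,25,.0435)"
```

```text
t: 2.52
position: [0.3989, 0.1177, 0.0631]
ee_rot: [-0.001, 0.643, 0.766, -0.003]
ft_force: [0.7, -0.9, -0.3]
opening: -0.0002
gripper_force: 0.0
board xy [-61.3  23.7]  t 2.52 at [0.3989 0.1177 0.0631] psi 99.94 slide [ 1.4  1.4 19.6] turn [-0.006  0.002 -0.001] F [ 0.7 -0.9 -0.3] open -0.2
board xy [-61.3  23.7]  t 2.52 at [0.3989 0.1177 0.0631] psi 99.94 slide [ 1.4 19.4 19.5] turn [-0.006  0.002 -0.001] F [ 0.7 -0.9 -0.3] open -0.2
```

```bash
python3 -m handwheel '[{"slide":[1,1,10],"turn":[0,0,0],"jaw":0},{"slide":[1,1,19],"turn":[0,0,0],"jaw":0},{"slide":[1,5,19],"turn":[0,0,0],"jaw":0},{"slide":[1,8,19],"turn":[0,0,0],"jaw":0},{"slide":[1,11,19],"turn":[0,0,0],"jaw":0}]'
python3 -m handwheel '[{"slide":[0,2,0],"turn":[0,0,0],"jaw":0},{"slide":[0,4,0],"turn":[0,0,0],"jaw":0},{"slide":[0,6,0],"turn":[0,0,0],"jaw":0},{"slide":[0,8,0],"turn":[0,0,0],"jaw":0},{"slide":[0,8,0],"turn":[0,0,0],"jaw":0}]'
python3 -c "
from h import *
gob(-60,25,.0435);gob(-60,-25,.0435)
c=snap('wrist','w1')"
```

```text
t: 3.15
position: [0.4116, 0.1231, 0.0467]
ee_rot: [0.0, 0.643, 0.766, 0.0]
ft_force: [-1.7, 0.4, 1.0]
opening: -0.0001
gripper_force: 0.9
t: 3.78
position: [0.4203, 0.1245, 0.0459]
ee_rot: [0.001, 0.643, 0.766, 0.001]
ft_force: [-0.2, -0.4, -0.1]
opening: 0.0002
gripper_force: 0.0
board xy [-39.1  26.6]  t 3.77 at [0.4203 0.1245 0.0459] psi 99.98 slide [ -1.6 -21.    2.4] turn [ 0.001  0.    -0.   ] F [-0.2 -0.4 -0.1] open 0.2
board xy [-39.1  26.6]  t 3.77 at [0.4203 0.1245 0.0459] psi 99.98 slide [-51.6 -20.9   2.4] turn [ 0.001  0.    -0.   ] F [-0.2 -0.4 -0.1] open 0.2
```

View pics/w1.png

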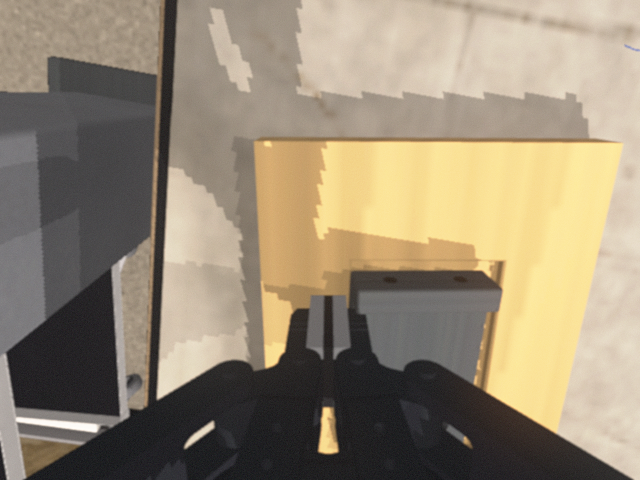

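The view shows the lip end (350–500, 280) close to the +x rim (500), as intended. Next I push the plain end.

```bash
python3 -m handwheel '[{"slide":[0,-21,0],"turn":[0,0,0],"jaw":0},{"slide":[-26,-21,2],"turn":[0,0,0],"jaw":0},{"slide":[-52,-21,2],"turn":[0,0,0],"jaw":0},{"slide":[-52,-13,2],"turn":[0,0,0],"jaw":0},{"slide":[-52,-8,2],"turn":[0,0,0],"jaw":0}]'
python3 -m handwheel '[{"slide":[0,2,0],"turn":[0,0,0],"jaw":0},{"slide":[0,4,0],"turn":[0,0,0],"jaw":0},{"slide":[0,6,0],"turn":[0,0,0],"jaw":0},{"slide":[0,8,0],"turn":[0,0,0],"jaw":0},{"slide":[0,8,0],"turn":[0,0,0],"jaw":0}]'
python3 -c "
from h import *
gob(-60,-25,.0435)"
```

```text
t: 4.45
position: [0.4214, 0.0727, 0.044]
ee_rot: [0.0, 0.643, 0.766, 0.001]
ft_force: [0.4, 0.3, 0.3]
opening: -0.0001
gripper_force: 0.0
t: 5.08
position: [0.4285, 0.0736, 0.0439]
ee_rot: [0.0, 0.643, 0.766, 0.0]
ft_force: [0.5, 0.3, -0.4]
opening: -0.0001
gripper_force: 0.0
board xy [-39.8 -24.9]  t 5.08 at [0.4285 0.0736 0.0439] psi 100.03 slide [ -0.1 -20.2   0.4] turn [ 0.001 -0.     0.001] F [ 0.5  0.3 -0.4] open -0.1
```

Back off and up to the viewing pose, then check.

```bash
python3 -m handwheel '[{"slide":[0,-12,0],"turn":[0,0,0],"jaw":0},{"slide":[-20,-12,-60],"turn":[0,0,0],"jaw":0},{"slide":[-20,20,-120],"turn":[0,0,0],"jaw":0},{"slide":[-20,40,-150],"turn":[0,0,0],"jaw":0},{"slide":[-20,40,-150],"turn":[0,0,0],"jaw":0}]'
python3 - <<'E'
from h import *
c=snap('wrist','w2');cv2.imwrite('pics/w2c.png',c['color'][:300,170:520][:,:,::-1]);P=cloud(c);Q=(P[...,:2]-pk)@B.T*1000
z=P[...,2]*1000
for x in(-20,0,18):
  print(x,[ (y,round(float(np.median(z[(abs(Q[...,0]-x)<4)&(abs(Q[...,1]-y)<4)])),1)) for y in(-38,10,25,40)])
gob(0,0,.2)
E
```

```text
t: 5.7
position: [0.4745, 0.0615, 0.1966]
ee_rot: [0.002, 0.643, 0.766, 0.003]
ft_force: [-0.2, -0.3, 0.3]
opening: -0.0001
gripper_force: 0.0
-20 [(-38, 227.4), (10, 20.7), (25, 20.7), (40, 28.5)]
0 [(-38, 208.3), (10, 20.6), (25, 20.5), (40, 313.8)]
18 [(-38, 197.4), (10, 20.5), (25, 20.5), (40, 28.5)]
board xy [  0.8 -45.3]  t 5.75 at [0.4721 0.0606 0.1948] psi 99.96 slide [45.3 -0.9 -5.2] turn [ 0.003  0.    -0.001] F [-0.4  0.  -0.1] open -0.3
```

View pics/w2c.png

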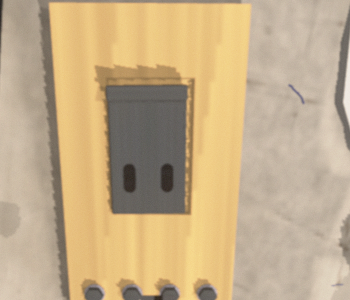

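A is home: its plate top is level at 20.6 mm all over, and the rim gaps show evenly around (105–193, 80–213) in the crop. Next is C.

Run:
```python
from h import *
c=np.load('pics/w2.npz');h=cv2.cvtColor(c['color'],cv2.COLOR_RGB2HSV)
roi=np.zeros((480,640),bool);roi[70:225,265:375]=1
q=quad(roi&(h[...,2]<125)&(h[...,1]<70));print(q.tolist())
z=np.where(q[:,1]<150,.029,.021);print((((ray(c,q,z)[:,:2]-pk)@B.T)*1000).round(1).tolist())
go([.528,-.245,.22],195)
```

```text
[[356.0, 86.0], [354.0, 211.0], [283.0, 212.0], [276.0, 87.0]]
[[24.2, 41.9], [25.1, -44.7], [-27.2, -45.3], [-27.9, 41.4]]
 t 5.75 at [0.4721 0.0606 0.1948] psi 99.96 slide [-310.7    2.3  -25.2] turn [ 0.002  0.003 -1.659] F [-0.4  0.  -0.1] open -0.3
```

```bash
python3 -m handwheel '[{"slide":[-40,2,-25],"turn":[0,0,-0.18],"jaw":85},{"slide":[-80,2,-25],"turn":[0,0,-0.36],"jaw":85},{"slide":[-120,2,-25],"turn":[0,0,-0.54],"jaw":85},{"slide":[-160,2,-25],"turn":[0,0,-0.72],"jaw":85},{"slide":[-200,2,-25],"turn":[0,0,-0.9],"jaw":85}]'
python3 -c "
from h import *
go([.528,-.245,.22],195)"
```

```text
t: 6.38
position: [0.5064, -0.1371, 0.2172]
ee_rot: [-0.001, 0.242, 0.97, -0.0]
ft_force: [0.2, 0.3, 0.3]
opening: 0.0846
gripper_force: 0.0
 t 6.38 at [ 0.5064 -0.1371  0.2172] psi 152.0 slide [-69.7 -85.2  -2.8] turn [-0.    -0.003 -0.751] F [0.2 0.3 0.3] open 84.6
```

```bash
python3 -m handwheel '[{"slide":[-14,-17,-3],"turn":[0,0,-0.15],"jaw":85},{"slide":[-28,-34,-3],"turn":[0,0,-0.3],"jaw":85},{"slide":[-42,-51,-3],"turn":[0,0,-0.45],"jaw":85},{"slide":[-56,-68,-3],"turn":[0,0,-0.6],"jaw":85},{"slide":[-70,-85,-3],"turn":[0,0,-0.75],"jaw":85}]'
python3 -m handwheel '[{"slide":[0,0,0],"turn":[0,0,0],"jaw":85},{"slide":[0,0,0],"turn":[0,0,0],"jaw":85}]'
python3 - <<'E'
from h import *
c=snap('wrist','w3');P=cloud(c);im=c['color'];h=cv2.cvtColor(im,cv2.COLOR_RGB2HSV)
dk=(h[...,2]<125)&(h[...,1]<70)&(P[...,2]>.006)&(P[...,2]<.03)&(np.hypot(P[...,0]-.4988,P[...,1]+.2524)<.09)
q=quad(cv2.morphologyEx(dk.astype(np.uint8),cv2.MORPH_OPEN,np.ones((5,5))));print(q.tolist(),dk.sum())
p=ray(c,q,.010);print((p*1000).round(1).tolist())
s=P[dk];l=s[s[:,2]>.0155];pl=s[s[:,2]<.012];print('lip',l.mean(0).round(4),cv2.minAreaRect((l[:,:2]*1000).astype(np.float32)),'plate',np.median(pl,0).round(4))
cv2.imwrite('pics/w3c.png',im[:,:,::-1]);go([.5,-.25,.2])
E
```

```text
t: 7.0
position: [0.5277, -0.2442, 0.2198]
ee_rot: [-0.002, -0.13, 0.992, 0.0]
ft_force: [0.1, 0.6, 0.4]
opening: 0.0852
gripper_force: 0.0
t: 7.25
position: [0.5282, -0.2425, 0.2211]
ee_rot: [-0.001, -0.127, 0.992, 0.001]
ft_force: [0.2, 0.9, -0.1]
opening: 0.0853
gripper_force: 0.0
[[351.0, 108.0], [352.0, 218.0], [290.0, 220.0], [281.0, 111.0]] 7474
[[454.9, -243.3, 10.0], [539.1, -219.0, 10.0], [553.6, -268.5, 10.0], [470.5, -294.5, 10.0]]
lip [ 0.4659 -0.2674  0.0175] ((466.044677734375, -267.453125), (10.033012390136719, 53.43072509765625), 16.34777069091797) plate [ 0.5069 -0.2552  0.0096]
 t 7.3 at [ 0.5285 -0.2424  0.2214] psi -165.41 slide [29.4 -0.2 21.5] turn [ 0.001 -0.001 -0.   ] F [0.1 0.1 0.7] open 84.8
```

View pics/w3c.png

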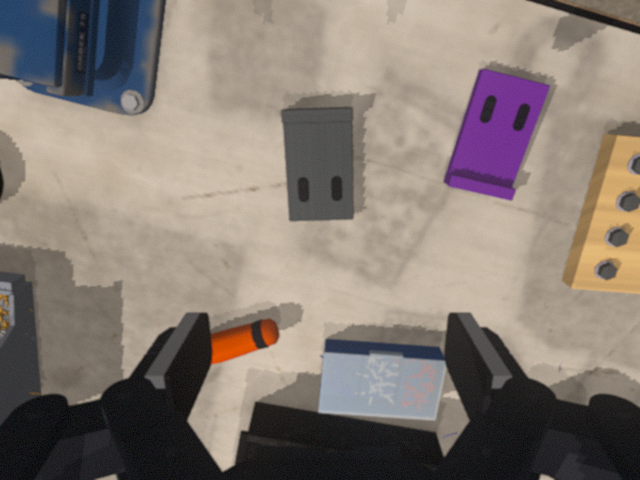

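C (dark, lip at (317,115), slots at (303,188)/(337,188)) is centred near (0.504,-0.256) with heading 196.3°. The purple one is at (497,130). I descend on C.

```bash
python3 -c "
from h import *
go([.501,-.257,.024],196.35)"
```

```text
t 7.3 at [ 0.5285 -0.2424  0.2214] psi -165.41 slide [ 30.1  -7.4 197.5] turn [ 0.001 -0.001 -0.031] F [0.1 0.1 0.7] open 84.8
```

```bash
python3 -m handwheel '[{"slide":[30,-7,50],"turn":[0,0,-0.031],"jaw":74},{"slide":[30,-7,100],"turn":[0,0,-0.031],"jaw":74},{"slide":[30,-7,140],"turn":[0,0,-0.031],"jaw":74},{"slide":[30,-7,160],"turn":[0,0,-0.031],"jaw":74},{"slide":[30,-7,160],"turn":[0,0,-0.031],"jaw":74}]'
python3 -c "
from h import *
go([.501,-.257,.024],196.35)"
```

```text
t: 7.92
position: [0.5014, -0.2574, 0.0614]
ee_rot: [-0.001, -0.142, 0.99, 0.001]
ft_force: [-0.3, 1.4, 0.6]
opening: 0.074
gripper_force: 0.0
 t 7.92 at [ 0.5014 -0.2574  0.0614] psi -163.62 slide [ 0.2  0.4 37.4] turn [ 0.001 -0.001  0.001] F [-0.3  1.4  0.6] open 74.0
```

```bash
python3 -m handwheel '[{"slide":[0,0,20],"turn":[0,0,0],"jaw":74},{"slide":[0,0,32],"turn":[0,0,0],"jaw":74},{"slide":[0,0,37],"turn":[0,0,0],"jaw":70},{"slide":[0,0,37],"turn":[0,0,0],"jaw":48},{"slide":[0,0,37],"turn":[0,0,0],"jaw":48}]' 60
python3 -m handwheel '[{"slide":[0,0,0],"turn":[0,0,0],"jaw":48},{"slide":[0,0,0],"turn":[0,0,0],"jaw":48},{"slide":[0,0,-10],"turn":[0,0,0],"jaw":48},{"slide":[0,0,-30],"turn":[0,0,0],"jaw":48},{"slide":[0,0,-30],"turn":[0,0,0],"jaw":48}]'
python3 -c "
from h import *
s=snap('side','s1');go([.501,-.257,.2],196.35)"
```

```text
t: 8.55
position: [0.5016, -0.2579, 0.0254]
ee_rot: [0.0, -0.142, 0.99, 0.0]
ft_force: [-1.8, 0.8, 2.2]
opening: 0.052
gripper_force: 63.8
t: 9.18
position: [0.5032, -0.2588, 0.0569]
ee_rot: [0.002, -0.142, 0.99, -0.001]
ft_force: [0.5, -0.2, -5.4]
opening: 0.0521
gripper_force: 64.3
 t 9.22 at [ 0.5024 -0.2589  0.056 ] psi -163.69 slide [   0.5    2.  -144. ] turn [-0.002  0.002 -0.001] F [ 0.2 -0.9 -4.7] open 51.5
```

C is gripped, but the end-for-end heading would pass the last joint's range from this grasp. I set it down and regrasp a half turn round.

```bash
python3 -m handwheel '[{"slide":[0,0,15],"turn":[0,0,0],"jaw":48},{"slide":[0,0,26],"turn":[0,0,0],"jaw":48},{"slide":[0,0,30],"turn":[0,0,0],"jaw":48},{"slide":[0,0,30],"turn":[0,0,0],"jaw":48},{"slide":[0,0,30],"turn":[0,0,0],"jaw":74}]'
python3 -m handwheel '[{"slide":[0,0,0],"turn":[0,0,0],"jaw":74},{"slide":[0,0,-20],"turn":[0,0,0],"jaw":74},{"slide":[0,0,-50],"turn":[0,0,0],"jaw":74},{"slide":[0,0,-50],"turn":[0,0,0.18],"jaw":74},{"slide":[0,0,-50],"turn":[0,0,0.36],"jaw":74}]'
python3 -m handwheel '[{"slide":[0,0,0],"turn":[0,0,0.18],"jaw":74},{"slide":[0,0,0],"turn":[0,0,0.36],"jaw":74},{"slide":[0,0,0],"turn":[0,0,0.54],"jaw":74},{"slide":[0,0,0],"turn":[0,0,0.72],"jaw":74},{"slide":[0,0,0],"turn":[0,0,0.9],"jaw":74}]'
python3 -m handwheel '[{"slide":[0,0,0],"turn":[0,0,0.18],"jaw":74},{"slide":[0,0,0],"turn":[0,0,0.36],"jaw":74},{"slide":[0,0,0],"turn":[0,0,0.54],"jaw":74},{"slide":[0,0,0],"turn":[0,0,0.72],"jaw":74},{"slide":[0,0,0],"turn":[0,0,0.9],"jaw":74}]'
python3 -m handwheel '[{"slide":[0,0,0],"turn":[0,0,0.18],"jaw":74},{"slide":[0,0,0],"turn":[0,0,0.36],"jaw":74},{"slide":[0,0,0],"turn":[0,0,0.54],"jaw":74},{"slide":[0,0,0],"turn":[0,0,0.72],"jaw":74},{"slide":[0,0,0],"turn":[0,0,0.9],"jaw":74}]'
python3 -c "
from h import *
go([.5015,-.257,.024],16.35)"
```

```text
t: 9.85
position: [0.502, -0.2581, 0.0249]
ee_rot: [0.0, -0.142, 0.99, 0.0]
ft_force: [1.1, 0.4, 0.6]
opening: 0.0685
gripper_force: 0.0
t: 10.48
position: [0.5022, -0.2583, 0.0752]
ee_rot: [0.001, 0.04, 0.999, 0.0]
ft_force: [-0.8, -0.5, -0.2]
opening: 0.0737
gripper_force: 0.0
t: 11.1
position: [0.502, -0.2581, 0.0748]
ee_rot: [0.0, 0.471, 0.882, 0.0]
ft_force: [-0.3, -0.1, 0.2]
opening: 0.0738
gripper_force: 0.0
t: 11.72
position: [0.502, -0.258, 0.0748]
ee_rot: [0.0, 0.808, 0.59, 0.0]
ft_force: [-0.7, -0.1, -0.2]
opening: 0.0738
gripper_force: 0.0
t: 12.35
position: [0.5021, -0.2579, 0.0748]
ee_rot: [-0.0, 0.984, 0.18, 0.0]
ft_force: [0.2, -1.1, 0.4]
opening: 0.0739
gripper_force: 0.0
 t 12.35 at [ 0.5021 -0.2579  0.0748] psi 20.72 slide [-0.3 -1.1 50.8] turn [-0.    -0.001  0.076] F [ 0.2 -1.1  0.4] open 73.9
```

```bash
python3 -m handwheel '[{"slide":[0,0,20],"turn":[0,0,0.076],"jaw":74},{"slide":[0,0,42],"turn":[0,0,0.076],"jaw":74},{"slide":[0,0,50],"turn":[0,0,0.076],"jaw":70},{"slide":[0,0,50],"turn":[0,0,0.076],"jaw":48},{"slide":[0,0,50],"turn":[0,0,0.076],"jaw":48}]' 60
python3 -m handwheel '[{"slide":[0,0,0],"turn":[0,0,0],"jaw":48},{"slide":[0,0,0],"turn":[0,0,0],"jaw":48},{"slide":[0,0,-20],"turn":[0,0,0],"jaw":48},{"slide":[0,0,-80],"turn":[0,0,0],"jaw":48},{"slide":[0,0,-125],"turn":[0,0,0],"jaw":48}]'
python3 -c "
from h import *
go([.501,-.257,.2],16.35);gob(0,-30,.13,100)"
```

```text
t: 12.98
position: [0.5018, -0.2583, 0.0252]
ee_rot: [-0.0, 0.989, 0.145, 0.0]
ft_force: [-0.4, 0.3, -4.8]
opening: 0.0519
gripper_force: 63.3
t: 13.6
position: [0.5017, -0.2584, 0.1516]
ee_rot: [0.0, 0.989, 0.145, 0.0]
ft_force: [1.0, -1.0, -5.4]
opening: 0.0518
gripper_force: 66.2
 t 13.6 at [ 0.5017 -0.2584  0.1516] psi 16.67 slide [ -0.3  -1.6 -48.4] turn [ 0.    -0.001  0.006] F [ 1.  -1.  -5.4] open 51.8
board xy [ -25.4 -364.6]  t 13.6 at [ 0.5017 -0.2584  0.1516] psi 16.67 slide [  64.  -329.4   21.6] turn [ 1.000e-03 -0.000e+00 -1.454e+00] F [ 1.  -1.  -5.4] open 51.8
```

```bash
python3 -m handwheel '[{"slide":[13,-66,4],"turn":[0,0,-0.18],"jaw":48},{"slide":[26,-132,8],"turn":[0,0,-0.36],"jaw":48},{"slide":[39,-198,12],"turn":[0,0,-0.54],"jaw":48},{"slide":[52,-264,16],"turn":[0,0,-0.72],"jaw":48},{"slide":[64,-329,20],"turn":[0,0,-0.9],"jaw":48}]'
python3 - <<'E'
from h import *
c=np.load('pics/w2.npz');P=cloud(c);Q=(P[...,:2]-pk)@B.T*1000;z=P[...,2]
m=(z>.0255)&(z<.032)&(abs(Q[...,0])<35)&(Q[...,1]>20)&(Q[...,1]<55)
k=Q[m];print('lip',k.mean(0),cv2.minAreaRect(k.astype(np.float32)),np.percentile(k[:,1],[1,99]))
gob(-1.4,-30,.09,100)
E
```

```text
t: 14.22
position: [0.4709, 0.0536, 0.1314]
ee_rot: [0.0, 0.826, 0.563, 0.0]
ft_force: [0.9, -0.3, -5.0]
opening: 0.0517
gripper_force: 66.2
lip [-1.82531629 37.99658869] ((-1.9129199981689453, 38.15081024169922), (53.950157165527344, 9.986501693725586), 0.2075038105249405) [33.25859606 42.62846889]
board xy [ -1.6 -52. ]  t 14.22 at [0.4709 0.0536 0.1314] psi 68.53 slide [ 18.9 -11.4  41.4] turn [ 0.001  0.    -0.549] F [ 0.9 -0.3 -5. ] open 51.7
```

```bash
python3 -m handwheel '[{"slide":[8,-3,10],"turn":[0,0,-0.18],"jaw":48},{"slide":[16,-6,20],"turn":[0,0,-0.36],"jaw":48},{"slide":[24,-9,41],"turn":[0,0,-0.549],"jaw":48},{"slide":[24,-9,41],"turn":[0,0,-0.549],"jaw":48},{"slide":[24,-9,41],"turn":[0,0,-0.549],"jaw":48}]'
python3 - <<'E'
from h import *
gob(-1.9,-16,.047,100)
c=snap('wrist','w4');P=cloud(c);Q=(P[...,:2]-pk)@B.T*1000;z=P[...,2]
m=(z>.0255)&(z<.033)&(abs(Q[...,0])<35)&(Q[...,1]>28)&(Q[...,1]<55)
k=Q[m];print('A lip',len(k),k.mean(0),cv2.minAreaRect(k.astype(np.float32)))
m=(z>.065)&(z<.085)&(abs(Q[...,0])<40)&(Q[...,1]>0)&(Q[...,1]<50);k=P[m];print(len(k),np.percentile(Q[m],[1,50,99],axis=0).round(1).tolist(),np.percentile(k[:,2],[5,50,95]).round(4))
cv2.imwrite('pics/w4c.png',c['color'][:,:,::-1])
E
```

```text
t: 14.85
position: [0.4718, 0.0772, 0.0907]
ee_rot: [0.0, 0.646, 0.763, -0.0]
ft_force: [-0.1, -0.7, -5.1]
opening: 0.0516
gripper_force: 66.2
board xy [  3.4 -28.9]  t 14.85 at [0.4718 0.0772 0.0907] psi 99.48 slide [12.9 -5.4 43.7] turn [ 0.     0.001 -0.009] F [-0.1 -0.7 -5.1] open 51.6
A lip 3064 [-1.76026171 38.03619466] ((-1.8877887725830078, 37.860008239746094), (54.170284271240234, 10.125500679016113), 0.2818834185600281)
8501 [[-21.4, 0.2], [4.5, 9.9], [30.9, 17.5]] [0.0703 0.075  0.076 ]
```

View pics/w4c.png

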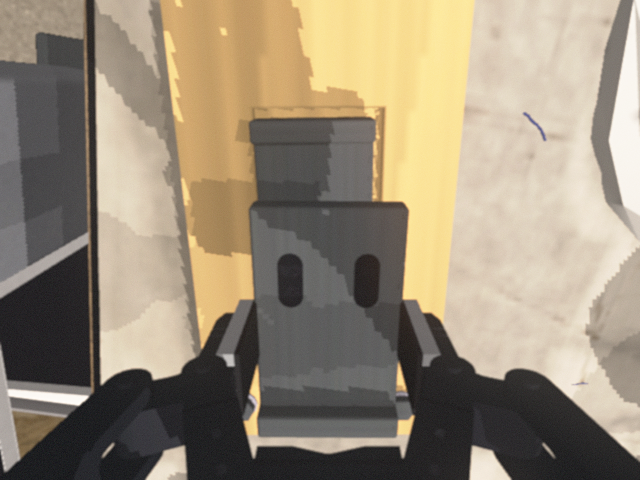

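C is held level with its plain end toward A's lip: lip at (312,130), C's plain edge at (328,207). I shift 13.4 mm along and -6 mm across, then lower it gently.

```bash
python3 -m handwheel '[{"slide":[13.4,-6,10],"turn":[0,0,-0.009],"jaw":48},{"slide":[13.4,-6,25],"turn":[0,0,-0.009],"jaw":48},{"slide":[13.4,-6,36],"turn":[0,0,-0.009],"jaw":48},{"slide":[13.4,-6,40],"turn":[0,0,-0.009],"jaw":48},{"slide":[13.4,-6,42],"turn":[0,0,-0.009],"jaw":48}]'
python3 -m handwheel '[{"slide":[0,0,1],"turn":[0,0,0],"jaw":48},{"slide":[0,0,1.5],"turn":[0,0,0],"jaw":48},{"slide":[0,0,2],"turn":[0,0,0],"jaw":48},{"slide":[0,0,2],"turn":[0,0,0],"jaw":48}]'
python3 -c "
from h import *
gob(-1.9,-16,.047,100)"
```

```text
t: 15.52
position: [0.4638, 0.0898, 0.0484]
ee_rot: [0.0, 0.642, 0.767, 0.0]
ft_force: [-0.1, 0.6, -5.8]
opening: 0.0516
gripper_force: 66.2
t: 16.02
position: [0.4635, 0.0899, 0.0464]
ee_rot: [0.0, 0.641, 0.767, 0.0]
ft_force: [0.0, 0.0, -5.0]
opening: 0.052
gripper_force: 66.2
board xy [ -2.5 -15. ]  t 16.02 at [0.4635 0.0899 0.0464] psi 100.19 slide [-1.   0.6 -0.6] turn [0.    0.    0.003] F [ 0.  0. -5.] open 52.0
```

```bash
python3 -m handwheel '[{"slide":[0,0,0.5],"turn":[0,0,0],"jaw":48},{"slide":[0,0,0.8],"turn":[0,0,0],"jaw":48},{"slide":[0,0,0.8],"turn":[0,0,0],"jaw":48}]'
python3 -m handwheel '[{"slide":[0,0,0.5],"turn":[0,0,0],"jaw":48},{"slide":[0,0,0.8],"turn":[0,0,0],"jaw":48},{"slide":[0,0,0.8],"turn":[0,0,0],"jaw":48}]'
```

```text
t: 16.4
position: [0.4635, 0.0899, 0.0461]
ee_rot: [0.0, 0.641, 0.767, 0.0]
ft_force: [-1.2, -0.9, 5.9]
opening: 0.0518
gripper_force: 67.3
t: 16.77
position: [0.4635, 0.09, 0.046]
ee_rot: [0.001, 0.641, 0.767, 0.0]
ft_force: [-3.3, -0.8, 15.3]
opening: 0.0521
gripper_force: 68.4
```

Seated. I release, rise and check.

```bash
python3 -m handwheel '[{"slide":[0,0,-0.6],"turn":[0,0,0],"jaw":48},{"slide":[0,0,-0.6],"turn":[0,0,0],"jaw":70},{"slide":[0,0,-0.6],"turn":[0,0,0],"jaw":70},{"slide":[0,0,-30],"turn":[0,0,0],"jaw":74},{"slide":[-15,0,-80],"turn":[0,0,0],"jaw":80}]'
python3 -m handwheel '[{"slide":[-15,0,-60],"turn":[0,0,0],"jaw":80},{"slide":[-30,0,-70],"turn":[0,0,0],"jaw":85},{"slide":[-30,0,-70],"turn":[0,0,0],"jaw":85}]'
cat >> h.py <<'E'
def lip(c,zlo,zhi,y0,y1):
    P=cloud(c);Q=(P[...,:2]-pk)@B.T*1000;z=P[...,2]
    m=(z>zlo)&(z<zhi)&(abs(Q[...,0])<36)&(Q[...,1]>y0)&(Q[...,1]<y1)
    k=Q[m];print(len(k),'z',np.percentile(z[m]*1000,[5,50,95]).round(1),[np.round(v,2) for v in cv2.minAreaRect(k.astype(np.float32))],'pc',np.percentile(k,[2,98],axis=0).round(1).tolist())
E
python3 - <<'E'
from h import *
c=snap('wrist','w5')
print('A lip');lip(c,.0255,.0298,25,55)
print('C plate');lip(c,.0295,.034,-50,31)
print('C plate ends');lip(c,.0295,.034,15,31);lip(c,.0295,.034,-40,-20)
print('C lip');lip(c,.036,.043,-70,-35)
E
```

```text
t: 17.4
position: [0.4653, 0.0762, 0.1246]
ee_rot: [-0.001, 0.64, 0.768, -0.001]
ft_force: [0.7, -0.9, -0.3]
opening: 0.0801
gripper_force: 0.0
t: 17.77
position: [0.4721, 0.0444, 0.1953]
ee_rot: [0.001, 0.643, 0.766, 0.0]
ft_force: [0.1, -0.1, 0.2]
opening: 0.0852
gripper_force: 0.0
A lip
1527 z [27.3 28.6 29.6] [array([-1.82, 34.01]), array([54.28, 17.52]), np.float64(0.05)] pc [[-27.5, 26.5], [23.9, 42.7]]
C plate
9052 z [29.7 30.6 31.8] [array([-1.72, -9.1 ]), array([79.78, 53.88]), np.float64(89.83)] pc [[-27.4, -47.4], [23.9, 29.5]]
C plate ends
1988 z [29.7 30.6 31.8] [array([-1.64, 23.04]), array([53.88, 15.32]), np.float64(0.04)] pc [[-27.3, 15.4], [24.0, 30.7]]
2093 z [29.7 30.5 31.6] [array([ -1.79, -30.  ]), array([19.91, 53.85]), np.float64(89.94)] pc [[-27.4, -39.5], [24.0, -20.3]]
C lip
1099 z [37.1 38.4 39.6] [array([ -1.84, -53.29]), array([10.43, 54.06]), np.float64(89.79)] pc [[-27.8, -57.7], [24.1, -48.4]]
```

C is nested: lips at 38.0 and -53.2 mm give -11.3 mm, level, with sides in line. Now B.

```bash
python3 -c "
from h import *
go([.545,.363,.22],190);print(r.state()['joint_positions'])"
```

```text
t 17.82 at [0.4714 0.0452 0.1945] psi 100.11 slide [299.9 128.2 -25.5] turn [ 0.     0.    -1.569] F [-0.5 -0.1 -0.3] open 84.9
[ 0.41996245  0.60150073 -0.85260951  2.04678947  0.6487749   0.7828959
 -0.65301   ]
```

```bash
python3 -m handwheel '[{"slide":[35,15,-10],"turn":[0,0,-0.175],"jaw":85},{"slide":[70,30,-25],"turn":[0,0,-0.35],"jaw":85},{"slide":[105,45,-25],"turn":[0,0,-0.525],"jaw":85},{"slide":[140,60,-25],"turn":[0,0,-0.7],"jaw":85},{"slide":[175,75,-25],"turn":[0,0,-0.875],"jaw":85}]'
python3 -c "
from h import *
go([.545,.363,.22],190);print(r.state()['joint_positions'])"
```

```text
t: 18.45
position: [0.5134, 0.2332, 0.2181]
ee_rot: [-0.001, 0.252, 0.968, -0.0]
ft_force: [0.2, 0.1, 0.1]
opening: 0.0849
gripper_force: 0.0
 t 18.45 at [0.5134 0.2332 0.2181] psi 150.76 slide [ 35.9 128.7  -2. ] turn [-0.001 -0.002 -0.685] F [0.2 0.1 0.1] open 84.9
[ 0.14768509  0.76933045 -1.06057243  1.78402947  0.76449024  1.06670449
 -0.13606888]
```

```bash
python3 -m handwheel '[{"slide":[9,32,-2],"turn":[0,0,-0.17],"jaw":85},{"slide":[18,64,-2],"turn":[0,0,-0.34],"jaw":85},{"slide":[27,96,-2],"turn":[0,0,-0.51],"jaw":85},{"slide":[36,128,-2],"turn":[0,0,-0.685],"jaw":85},{"slide":[36,128,-2],"turn":[0,0,-0.685],"jaw":85}]'
python3 -m handwheel '[{"slide":[0,0,0],"turn":[0,0,0],"jaw":85},{"slide":[0,0,0],"turn":[0,0,0],"jaw":85}]'
python3 - <<'E'
from h import *
c=snap('wrist','w6');P=cloud(c);im=c['color'];h=cv2.cvtColor(im,cv2.COLOR_RGB2HSV)
dk=(h[...,2]<125)&(h[...,1]<70)&(P[...,2]>.006)&(P[...,2]<.03)&(np.hypot(P[...,0]-.515,P[...,1]-.358)<.09)
q=quad(cv2.morphologyEx(dk.astype(np.uint8),cv2.MORPH_OPEN,np.ones((5,5))));print(q.tolist(),dk.sum())
print((ray(c,q,.010)*1000).round(1).tolist())
s=P[dk];l=s[s[:,2]>.0155];print('lip',l.mean(0).round(4),cv2.minAreaRect((l[:,:2]*1000).astype(np.float32)))
R=cv2.minAreaRect((l[:,:2]*1000).astype(np.float32));ang=R[2] if R[1][0]<R[1][1] else R[2]-90
hd=180+ang;d=np.array([np.cos(np.radians(hd)),np.sin(np.radians(hd))]);mid=np.array(R[0])/1000-.04*d;print('mid',mid,hd)
g=mid+.0025*d;go([g[0],g[1],.024],hd);print(r.state()['joint_positions'])
cv2.imwrite('pics/w6c.png',im[:,:,::-1])
E
```

```text
t: 19.08
position: [0.5441, 0.364, 0.2197]
ee_rot: [-0.002, -0.086, 0.996, 0.001]
ft_force: [-1.0, -0.5, 0.3]
opening: 0.0848
gripper_force: 0.0
t: 19.32
position: [0.5463, 0.3592, 0.2212]
ee_rot: [-0.0, -0.083, 0.997, -0.001]
ft_force: [-1.1, -0.3, -0.2]
opening: 0.0845
gripper_force: 0.0
[[354.0, 109.0], [356.0, 220.0], [294.0, 222.0], [285.0, 113.0]] 7532
[[473.8, 366.7, 10.0], [560.6, 384.7, 10.0], [570.9, 334.1, 10.0], [485.5, 315.1, 10.0]]
lip [0.4837 0.3421 0.0175] ((483.7927551269531, 342.0159912109375), (10.04383659362793, 53.037818908691406), 11.949173927307129)
mid [0.52292602 0.35029775] 191.94917392730713
 t 19.38 at [0.5465 0.3591 0.2214] psi -170.5 slide [ 27.1  -4.7 197.5] turn [-0.001 -0.    -0.043] F [0.9 0.6 0.6] open 85.2
[-0.05175475  0.92854401 -1.1533689   1.52270563  0.873282    1.27203156
  0.4125503 ]
```

View pics/w6c.png

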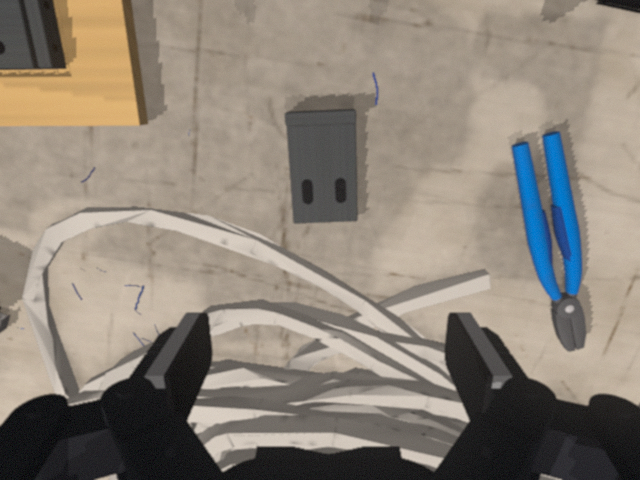

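B (lip at (320,117), slots at (307,190)/(340,190)) stands clear. I descend and grip.

```bash
python3 -m handwheel '[{"slide":[27,-5,50],"turn":[0,0,-0.043],"jaw":74},{"slide":[27,-5,100],"turn":[0,0,-0.043],"jaw":74},{"slide":[27,-5,140],"turn":[0,0,-0.043],"jaw":74},{"slide":[27,-5,160],"turn":[0,0,-0.043],"jaw":74},{"slide":[27,-5,160],"turn":[0,0,-0.043],"jaw":74}]'
python3 -c "
from h import *
go([.5205,.3498,.025],191.95)"
```

```text
t: 20.0
position: [0.5204, 0.3501, 0.0611]
ee_rot: [-0.001, -0.105, 0.995, -0.0]
ft_force: [0.3, 0.1, 0.2]
opening: 0.0736
gripper_force: 0.0
 t 20.0 at [0.5204 0.3501 0.0611] psi -168.0 slide [-0.1 -0.3 36.1] turn [-0.001 -0.001  0.001] F [0.3 0.1 0.2] open 73.6
```

```bash
python3 -m handwheel '[{"slide":[0,0,20],"turn":[0,0,0],"jaw":74},{"slide":[0,0,31],"turn":[0,0,0],"jaw":74},{"slide":[0,0,36],"turn":[0,0,0],"jaw":70},{"slide":[0,0,36],"turn":[0,0,0],"jaw":48},{"slide":[0,0,36],"turn":[0,0,0],"jaw":48}]' 60
python3 -m handwheel '[{"slide":[0,0,0],"turn":[0,0,0],"jaw":48},{"slide":[0,0,0],"turn":[0,0,0],"jaw":48},{"slide":[0,0,-20],"turn":[0,0,0],"jaw":48},{"slide":[0,0,-80],"turn":[0,0,0],"jaw":48},{"slide":[0,0,-110],"turn":[0,0,0],"jaw":48}]'
python3 -c "
from h import *
gob(-1.8,15,.12,100)"
```

```text
t: 20.62
position: [0.5206, 0.3508, 0.0262]
ee_rot: [0.0, -0.105, 0.994, -0.0]
ft_force: [-0.8, 0.0, 0.9]
opening: 0.0518
gripper_force: 63.6
t: 21.25
position: [0.5209, 0.3523, 0.1395]
ee_rot: [0.001, -0.105, 0.994, 0.002]
ft_force: [1.1, 1.0, -5.1]
opening: 0.0515
gripper_force: 65.6
board xy [ 99.6 233.5]  t 21.25 at [0.5209 0.3523 0.1395] psi -167.92 slide [ 109.3 -214.7   18.5] turn [ 0.005 -0.     1.607] F [ 1.1  1.  -5.1] open 51.5
```

```bash
python3 -m handwheel '[{"slide":[13,-25,4],"turn":[0,0,0.178],"jaw":48},{"slide":[26,-50,8],"turn":[0,0,0.356],"jaw":48},{"slide":[39,-75,8],"turn":[0,0,0.534],"jaw":48},{"slide":[52,-100,8],"turn":[0,0,0.712],"jaw":48},{"slide":[65,-125,8],"turn":[0,0,0.89],"jaw":48}]'
python3 -c "
from h import *
gob(-1.8,15,.115,100)"
```

```text
t: 21.88
position: [0.4827, 0.2143, 0.1285]
ee_rot: [0.0, 0.336, 0.942, 0.0]
ft_force: [0.8, -0.1, -3.5]
opening: 0.0511
gripper_force: 65.6
board xy [ 38.  104.2]  t 21.88 at [0.4827 0.2143 0.1285] psi 140.73 slide [-41.6 -88.4  13.4] turn [ 0.001 -0.     0.711] F [ 0.8 -0.1 -3.5] open 51.1
```

```bash
python3 -m handwheel '[{"slide":[-10,-22,3],"turn":[0,0,0.178],"jaw":48},{"slide":[-21,-44,6],"turn":[0,0,0.356],"jaw":48},{"slide":[-32,-66,9],"turn":[0,0,0.534],"jaw":48},{"slide":[-42,-88,13],"turn":[0,0,0.711],"jaw":48},{"slide":[-42,-88,13],"turn":[0,0,0.711],"jaw":48}]'
python3 -m handwheel '[{"slide":[0,0,0],"turn":[0,0,0],"jaw":48},{"slide":[0,0,0],"turn":[0,0,0],"jaw":48}]'
python3 - <<'E'
from h import *
c=snap('wrist','w7');s=r.state()
gob(-1.8,.8,.0567,100)
print('B lip');lip(c,s['position'][2]-.014,s['position'][2]-.002,35,75)
print('B plate');lip(c,s['position'][2]-.022,s['position'][2]-.0125,20,54)
E
```

```text
t: 22.5
position: [0.4597, 0.1179, 0.1151]
ee_rot: [0.001, 0.641, 0.767, -0.001]
ft_force: [0.7, -0.4, -4.9]
opening: 0.0515
gripper_force: 65.6
t: 22.75
position: [0.4608, 0.1215, 0.1152]
ee_rot: [-0.0, 0.64, 0.768, 0.001]
ft_force: [-0.6, 0.2, -5.2]
opening: 0.0516
gripper_force: 65.6
board xy [ 0.2 16.4]  t 22.8 at [0.4607 0.1213 0.115 ] psi 100.41 slide [-15.7  -2.2  58.3] turn [ 0.001 -0.001  0.007] F [ 0.5  0.2 -4.6] open 51.4
B lip
5370 z [102.7 106.4 107.4] [array([ 1.  , 54.59]), array([53.98, 10.99]), np.float64(0.13)] pc [[-24.6, 50.1], [26.5, 59.8]]
B plate
10510 z [97.5 98.5 99.6] [array([1.000e-02, 3.372e+01]), array([27.43, 71.84]), np.float64(89.94)] pc [[-25.5, 20.6], [27.3, 46.5]]
```

```bash
python3 -m handwheel '[{"slide":[-16.1,-2.8,15],"turn":[0,0,0.007],"jaw":48},{"slide":[-16.1,-2.8,32],"turn":[0,0,0.007],"jaw":48},{"slide":[-16.1,-2.8,45],"turn":[0,0,0.007],"jaw":48},{"slide":[-16.1,-2.8,52],"turn":[0,0,0.007],"jaw":48},{"slide":[-16.1,-2.8,55],"turn":[0,0,0.007],"jaw":48}]'
python3 -m handwheel '[{"slide":[0,0,0.5],"turn":[0,0,0],"jaw":48},{"slide":[0,0,1],"turn":[0,0,0],"jaw":48},{"slide":[0,0,1],"turn":[0,0,0],"jaw":48}]'
python3 -c "
from h import *
gob(-1.8,.2,.0567,100)"
```

```text
t: 23.42
position: [0.4606, 0.1043, 0.0595]
ee_rot: [-0.0, 0.643, 0.766, 0.0]
ft_force: [0.8, 0.1, -4.2]
opening: 0.0517
gripper_force: 65.6
t: 23.8
position: [0.4607, 0.1038, 0.059]
ee_rot: [0.0, 0.643, 0.766, 0.0]
ft_force: [-0.7, 0.5, -4.6]
opening: 0.0518
gripper_force: 65.6
board xy [-2.8 -0.8]  t 23.8 at [0.4607 0.1038 0.059 ] psi 99.91 slide [1.  1.  2.3] turn [ 0.001 -0.    -0.002] F [-0.7  0.5 -4.6] open 51.8
```

```bash
python3 -m handwheel '[{"slide":[1,0.5,0],"turn":[0,0,0],"jaw":48},{"slide":[1,0.5,0.7],"turn":[0,0,0],"jaw":48},{"slide":[1,0.5,1],"turn":[0,0,0],"jaw":48},{"slide":[1,0.5,1.3],"turn":[0,0,0],"jaw":48},{"slide":[1,0.5,1.3],"turn":[0,0,0],"jaw":48}]'
python3 -m handwheel '[{"slide":[0,0,0.5],"turn":[0,0,0],"jaw":48},{"slide":[0,0,0.8],"turn":[0,0,0],"jaw":48},{"slide":[0,0,0.8],"turn":[0,0,0],"jaw":48}]'
python3 -c "
from h import *
gob(-1.8,.2,.0567,100)"
```

```text
t: 24.42
position: [0.4608, 0.1048, 0.0574]
ee_rot: [-0.0, 0.643, 0.766, -0.0]
ft_force: [-0.4, -0.0, -4.0]
opening: 0.0518
gripper_force: 65.6
t: 24.8
position: [0.4609, 0.1049, 0.057]
ee_rot: [0.0, 0.643, 0.766, 0.0]
ft_force: [-2.6, -1.2, 5.9]
opening: 0.0516
gripper_force: 66.7
board xy [-2.5  0.2]  t 24.8 at [0.4609 0.1049 0.057 ] psi 99.92 slide [-0.   0.7  0.3] turn [ 0.     0.    -0.001] F [-2.6 -1.2  5.9] open 51.6
```

Contact. I press a touch more, release, rise and check.

```bash
python3 -m handwheel '[{"slide":[0,0,0.5],"turn":[0,0,0],"jaw":48},{"slide":[0,0,0.2],"turn":[0,0,0],"jaw":70},{"slide":[0,0,0],"turn":[0,0,0],"jaw":70},{"slide":[0,0,-30],"turn":[0,0,0],"jaw":74},{"slide":[-15,0,-80],"turn":[0,0,0],"jaw":80}]'
python3 -m handwheel '[{"slide":[-30,0,-60],"turn":[0,0,0],"jaw":80},{"slide":[-50,0,-70],"turn":[0,0,0],"jaw":85},{"slide":[-50,0,-70],"turn":[0,0,0],"jaw":85}]'
python3 - <<'E'
from h import *
c=snap('wrist','w8')
print('B lip');lip(c,.0465,.053,20,60)
print('B plate');lip(c,.0395,.0445,-44,30);lip(c,.0395,.0445,10,30);lip(c,.0395,.0445,-44,-25)
print('C lip');lip(c,.0355,.0405,-70,-48.5)
print(r.state()['position'])
cv2.imwrite('pics/w8c.png',c['color'][:,:,::-1])
E
```

```text
t: 25.42
position: [0.4627, 0.091, 0.1366]
ee_rot: [-0.001, 0.642, 0.766, -0.001]
ft_force: [0.8, -0.3, -0.2]
opening: 0.0798
gripper_force: 0.0
t: 25.8
position: [0.4729, 0.0391, 0.2073]
ee_rot: [0.001, 0.645, 0.764, 0.0]
ft_force: [0.5, 0.1, -0.1]
opening: 0.0851
gripper_force: 0.0
B lip
1479 z [47.4 48.6 49.8] [array([-1.57, 38.22]), array([ 9.69, 53.95]), np.float64(89.86)] pc [[-27.4, 33.8], [24.1, 42.9]]
B plate
8432 z [39.7 40.6 41.7] [array([-1.82, -6.97]), array([74.1 , 53.95]), np.float64(89.82)] pc [[-27.5, -42.4], [23.9, 28.5]]
2508 z [39.7 40.6 41.8] [array([-1.68, 19.94]), array([53.89, 19.86]), np.float64(0.33)] pc [[-27.5, 10.5], [23.9, 29.5]]
1963 z [39.7 40.6 41.7] [array([ -2.07, -34.49]), array([18.95, 53.64]), np.float64(89.97)] pc [[-27.6, -43.7], [23.8, -25.2]]
C lip
1033 z [37.1 38.4 39.4] [array([ -1.61, -53.67]), array([53.51, 10.33]), np.float64(0.0)] pc [[-27.5, -58.4], [23.7, -48.6]]
[0.47216766 0.04038066 0.20654976]
```

View pics/w8c.png

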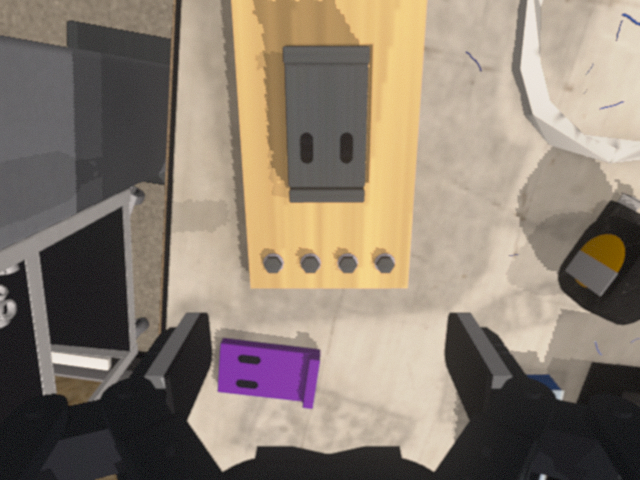

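The pile is level and in line. B's lip is at (326,54) and C's lip at (326,195), offset 11.7 mm. The robot is clear, so I hand it in.

```bash
python3 -c "
from rig import r
print(r.sign_off())"
```

```text
the job is handed in; nothing more can be done
None
```

The job is handed in: the crooked bracket was nudged home, flat in the pocket, and the other two are nested on it end for end (11.3 and 11.7 mm offsets, measured level and in line), with no verdict returned by the judge.

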